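Monthly test of the bathroom safety cut-out

TASK

Two electrical safety cut-outs sit on the bathroom shelf, a little loose on their rails: one is on, with its lever up, the other has been left off, with its lever down. Give the one that is on its monthly test: press its square test plate so that its lever drops, then lift that lever back up until it catches and stays up by itself, without hitting the plate hard or forcing the lever hard against its backstop. Leave the lever and plate of the other cut-out alone, and everything else on the shelf where it stands.

Things in the scene. Friction and masses are not known exactly. Their poses are not given: they have to be found in the camera images.
- cutout_a: White wedge-shaped cut-out on a 12 thick rail plate, 140 deep (x) x 160 wide (y); origin at the centre of its underside, x to its back, z up. Its panel slopes up from 45 (front) to 110 (back), normal (-0.421, 0, 0.907) in this frame. Square test plate at y = -40, lever at y = +40. It has up to 40 mm of play along x on the rail, some of it used up (6 N moves it). One of two alike.
- plate_top_a (a point): Centre of the outer face of cut-out a's grey square test plate, 50 x 50, standing 16 mm proud of the sloping panel. Its z axis is the panel normal; it is pressed along -z, is sprung (about 8 N at first, 14 N fully in) and travels 9 mm; it also carries the catch, which lets go of the lever about 3 to 6 mm in.
- test_a (a joint): How far cut-out a's test plate is pressed in, m: 0 out, 0.009 fully in. It dips by itself while the lever passes the catch and pops out again when the lever has caught.
- lever_a (a joint): Cut-out a's lever, rad: 0 up and caught (nearly upright), 1.2 dropped (pointing to the front, 25 degrees above level). Sprung towards dropped (about 3 N at the knob); passing the catch in the last 0.4 rad takes about 12 N at the knob; the catch snaps at 0 and a rubber backstop ends the motion at about -0.1. Let go before the catch, it falls again.
- knob_a (a point): Centre of the grip at the end of cut-out a's lever: a level cylinder of diameter 24, 30 long along the cut-out's y; 75 mm from the hinge. The arm between is 10 thick and 16 wide. It can be pushed from the front, or pinched by its end faces.
- hinge_a (a point): On the hinge axis of cut-out a's lever, 4 mm above the panel, in the lever's mid-plane; its y axis is the hinge line, x runs up the panel, z is the panel normal. At lever angle q the knob lies at 75 mm x (sin(0.5 - q), 0, cos(0.5 - q)) in this frame.
- backstop_a: Rubber-capped stop behind cut-out a's lever, 24 wide, about 36 above the panel; it meets the lever's arm 40 mm from the hinge.
- plate_a: Cut-out a's test plate itself, 50 x 50 x 16; origin at the centre of its inner face, z outward.
- cutout_b: White wedge-shaped cut-out on a 12 thick rail plate, 140 deep (x) x 160 wide (y); origin at the centre of its underside, x to its back, z up. Its panel slopes up from 45 (front) to 110 (back), normal (-0.421, 0, 0.907) in this frame. Square test plate at y = -40, lever at y = +40. It has up to 40 mm of play along x on the rail, some of it used up (6 N moves it). One of two alike.
- plate_top_b (a point): Centre of the outer face of cut-out b's grey square test plate, 50 x 50, standing 16 mm proud of the sloping panel. Its z axis is the panel normal; it is pressed along -z, is sprung (about 8 N at first, 14 N fully in) and travels 9 mm; it also carries the catch, which lets go of the lever about 3 to 6 mm in.
- test_b (a joint): How far cut-out b's test plate is pressed in, m: 0 out, 0.009 fully in. It dips by itself while the lever passes the catch and pops out again when the lever has caught.
- lever_b (a joint): Cut-out b's lever, rad: 0 up and caught (nearly upright), 1.2 dropped (pointing to the front, 25 degrees above level). Sprung towards dropped (about 3 N at the knob); passing the catch in the last 0.4 rad takes about 12 N at the knob; the catch snaps at 0 and a rubber backstop ends the motion at about -0.1. Let go before the catch, it falls again.
- knob_b (a point): Centre of the grip at the end of cut-out b's lever: a level cylinder of diameter 24, 30 long along the cut-out's y; 75 mm from the hinge. The arm between is 10 thick and 16 wide. It can be pushed from the front, or pinched by its end faces.
- hinge_b (a point): On the hinge axis of cut-out b's lever, 4 mm above the panel, in the lever's mid-plane; its y axis is the hinge line, x runs up the panel, z is the panel normal. At lever angle q the knob lies at 75 mm x (sin(0.5 - q), 0, cos(0.5 - q)) in this frame.
- backstop_b: Rubber-capped stop behind cut-out b's lever, 24 wide, about 36 above the panel; it meets the lever's arm 40 mm from the hinge.
- plate_b: Cut-out b's test plate itself, 50 x 50 x 16; origin at the centre of its inner face, z outward.
- glass_cup: Frosted glass cup, diameter 68, 92 high, between the cut-outs. Stands loose and is to be left alone; origin at the centre of its underside.
- nail_file: Stainless nail file lying flat, about 155 long, 16 wide, 8 thick, in front. Stands loose and is to be left alone; origin at the centre of its underside.
- pill_box: Purple plastic pill box, 152 long (y), 36 wide, 27 high, in front. Stands loose and is to be left alone; origin at the centre of its underside.
- brush_stand: Beige ceramic toothbrush stand, diameter 84, 100 high, with a brush up to 180, behind. Stands loose and is to be left alone; origin at the centre of its underside.
- lotion: White lotion bottle, diameter 60, 160 high, behind. Stands loose and is to be left alone; origin at the centre of its underside.
- cream_jar: White ceramic cream jar with a steel lid, diameter 72, 60 high, behind. Stands loose and is to be left alone; origin at the centre of its underside.

How it is judged:
By the outcome, as a careful person would: the job done as asked, in the order asked, and still so for the second after the job is handed in, with the robot touching nothing.
It also fails if it takes over 48 s, if anything falls off the work surface, if the arm or the gripper's body presses on something with over 40 N, if the wrist force passes 120 N, or if a joint passes its speed limit or range.

ROBOT

A 7-joint arm with a two-finger parallel gripper is mounted at the origin on the work surface. World frame = base frame: x ahead of the robot, y to its left, z up, the work surface at z = 0. Lengths are in mm, angles in rad, forces in N, time in s.
With the tool pointing down it reaches from about 400 to 850 mm from the base axis. Payload 4.4 kg.
Tool frame: the origin (TCP) lies between the finger pads; the fingertips stand 17 mm ahead of it and the grasp point (between the pads) lies 2 mm behind it; z points along the fingers, y is the line along which they close (so a half turn about z gives the same grasp; the last joint's range is limited). The gripper opens to 94 mm and grips with 3 to 60 N. Pads are 16 mm wide; open, the fingers measure 119 mm over their backs; the gripper's body (75 mm by 177 mm) begins 78 mm behind the grasp point.
Start: joints at [1.131, 0.628, 0.038, 1.517, -0.027, 0.996, -0.02], TCP at [237.38, -605.119, 222.478] pointing down, gripper open.
Joint ranges: [-3.06, 3.06], [-0.37, 2.12], [-1.25, 1.32], [0.18, 2.47], [-1.1, 4.24], [0.23, 1.98], [-2.94, 2.94]. Speed limits (rad/s): [2.57, 2.57, 3.14, 3.14, 3.14, 3.14, 3.14].

INTERFACE

Orientations are given as a unit quaternion [w, x, y, z].
In Python, from bench import * gives the robot as it stands. The module is installed in compiled form; this text tells all that it offers.
- The arm moves only by the tool move_arm, never from a script. Its argument "motion" is a list that holds one entry, the list of rows, each a list of 7 numbers: the shift along the tool's x, y, z as a fraction of full scale, then the turn, a rotation vector about the tool's x, y, z as a fraction of full scale, then the opening, from 0 (shut) to 1 (fully open). In form: [[[dx, dy, dz, rx, ry, rz, claw], ...]]. A call has 1 to 12 rows; each row shifts and turns the commanded pose from where the row before left it, along the tool's axes as they then stand; what a row does not reach is not made up. Full scale, the value 1, is 1 m for a shift and 0.5 rad for a turn. A row lasts 1/10 s, in which the tool goes at most 50 mm and 8.59 degrees, less where a joint would pass 70% of its speed; a pose out of reach is approached as far as the arm can. A call with a number of a shift or a turn outside -1 to 1 is refused whole. A call with a gripper value outside its range is refused whole. The fingers move at their own pace and stop on an object; "force" is the grip in N (left out, the last holds). Time passes only in rows, so rows that do not move let the fingers close. It gives the time, the measured TCP pose, the force, the opening and the grip force at its end, in the units of the state.
- get_obs(): the state, without advancing time (a new reading comes with each control period).
- camera(name): name is "side" or "top"; returns a dict with "pixels" (400x640x3 uint8, red, green, blue), "z_map" (400x640 float32, mm along the optical axis (not along the pixel's ray), 0 where there is no reading), "fx", "fy", "cx", "cy" (pixels), "cam_to_world" (4x4, takes a point from camera to world coordinates). Camera axes: x right, y down, z forward; pixel columns grow to the right and rows downward; lengths in mm; the calibration is good to about 2 mm. A picture is of the moment at which its call begins.
- close_job(): hands the job in; it is judged then, once.
Trained networks look in the newest picture that a camera, given by its name, has taken for a name from the list of things; names that differ only in an ending like _2 or _b are one class to them, and where a whole thing is asked for, a point or a joint stands for the part that bears it (a point fixed in the world has none). Each returns a list of dicts, best first, with "confidence" (0 to 1); they miss things now and then, are a little off and sometimes report something else, mostly with a low value. They report only what shows in the picture. A call takes as long as a camera call.
- silhouettes(thing, camera): "mask" (400x640 bool, what is visible of it) and "rect" ([left, top, right, bottom] in pixels, round what is visible of it).
The state is a dict: "time_s": time; "joint_pos": joint angles; "dq": joint speeds; "tau": joint torques, N m; "position": TCP position; "ee_rot": TCP orientation; "contact_force": force on the tool from outside, world axes, zero at the start; "wrist_torque": the same for the moment, N m; "grip_width": finger opening in mm; "grip_force": force on a finger pad.
Only numpy, scipy, OpenCV 4.12 (cv2) and the standard library are available. Lean on these libraries where they do the work, as an engineer would, in place of code of your own. Each camera call takes 0.05 s, during which the arm holds its last target. There are 200 camera calls.

## Working session

There is one attempt and no reset: what is moved stays moved. The work goes in short steps, Python scripts to look and compute and a tool call to move; the robot and the scene stay as the last step left them, time stands still between calls to the robot, and variables do not carry over. Pictures are saved under pics/ and viewed, at most 10 in all, crops included, and the job is handed in when it is done.

Besides the shell and the picture viewer there is one more tool, called after "Emit:" by a JSON object that holds its "op" and its "data", one argument or row to a line. move_arm: Moves the arm, as the interface text tells. Shift numbers are shares of 1 m and turn numbers shares of 0.5 rad, none past 1 either way. Its arguments: {"type":"object","properties":{"motion":{"type":"array"},"force":{"type":"number"}},"required":["motion"]}

```bash
mkdir -p pics
cat > h.py <<'E'
from bench import *
import numpy as np, cv2
from scipy.spatial.transform import Rotation as R
def shot(n):
    c=camera(n); return c
def cloud(c):
    z=c["z_map"]; v,u=np.mgrid[0:z.shape[0],0:z.shape[1]]
    P=np.stack([(u-c["cx"])/c["fx"]*z,(v-c["cy"])/c["fy"]*z,z],-1)
    M=np.array(c["cam_to_world"]); W=P@M[:3,:3].T+M[:3,3]; W[z<=0]=np.nan
    return W
E
python3 - <<'E'
from h import *
for n in("top","side"):
    c=shot(n); W=cloud(c); cv2.imwrite(f"pics/{n}0.png",c["pixels"][:,:,::-1]); np.savez(f"{n}0.npz",W=W,px=c["pixels"])
    print(n,np.array(c["cam_to_world"]).round(2).tolist(),c["fx"])
    for t in ["cutout_a","plate_a","knob_a","lever_a","backstop_a","glass_cup","nail_file","pill_box","brush_stand","lotion","cream_jar"]:
        for d in silhouettes(t,n)[:3]:
            m=d["mask"]; print(t,round(d["confidence"],2),d["rect"],m.sum(),np.nanmedian(W[m],0).round(0), np.nanpercentile(W[m],[2,98],axis=0).round(0).tolist())
print(get_obs())
E
```

```text
top [[-0.0, -0.99, 0.14, 439.77], [-1.0, -0.0, -0.03, 15.15], [0.03, -0.14, -0.99, 1086.46], [0.0, 0.0, 0.0, 1.0]] 456.4336328216585
cutout_a 0.86 [175.1, 177.5, 256.0, 252.8] 5292 [567. 207. 100.] [[494.0, 128.0, 21.0], [634.0, 288.0, 141.0]]
cutout_a 0.81 [348.8, 193.5, 436.3, 267.3] 5264 [ 532. -178.   95.] [[460.0, -260.0, 20.0], [601.0, -101.0, 183.0]]
cutout_a 0.52 [396.7, 222.7, 427.6, 241.5] 526 [ 521. -220.  103.] [[497.0, -245.0, 91.0], [545.0, -196.0, 112.0]]
plate_a 0.86 [218.1, 207.2, 242.0, 231.2] 565 [554. 172. 102.] [[529.0, 148.0, 83.0], [577.0, 198.0, 112.0]]
plate_a 0.57 [398.7, 221.1, 425.9, 243.8] 493 [ 519. -221.  103.] [[497.0, -245.0, 92.0], [542.0, -198.0, 112.0]]
knob_a 0.7 [180.0, 203.7, 197.6, 241.4] 377 [530. 254. 129.] [[506.0, 244.0, 106.0], [579.0, 273.0, 144.0]]
knob_a 0.6 [217.0, 203.5, 240.6, 229.0] 556 [554. 173. 102.] [[531.0, 149.0, 90.0], [578.0, 199.0, 112.0]]
knob_a 0.55 [372.6, 211.8, 390.2, 222.3] 196 [ 549. -143.  183.] [[539.0, -158.0, 115.0], [562.0, -130.0, 188.0]]
lever_a 0.69 [374.5, 211.3, 389.4, 220.3] 201 [ 548. -143.  183.] [[539.0
[... 3664 characters left out ...]
nt_pos': array([ 1.13121099,  0.62839906,  0.03849257,  1.5174238 , -0.02699216,
        0.99626952, -0.0200199 ]), 'dq': array([-0.00202445, -0.00018208,  0.00048215,  0.00345347,  0.00026811,
        0.00052705,  0.00100918]), 'tau': array([-5.02444236e-04, -5.49607301e+01,  1.14292111e+00, -1.86944050e+01,
       -5.24262968e-02,  1.59866590e-02,  5.66646156e-05]), 'position': array([ 237.37350331, -605.11857764,  222.47126105]), 'ee_rot': array([5.50181243e-06, 9.82589608e-01, 1.85789293e-01, 1.84257073e-05]), 'contact_force': array([-0.41105254,  0.26830832, -0.17916283]), 'wrist_torque': array([ 0.00137928, -0.03954121,  0.01816392]), 'grip_force': 0.0, 'grip_width': 94.01526907282714}
```

Run:
```python
from h import *
a=cv2.imread("pics/top0.png")[90:330,140:460]; b=cv2.imread("pics/side0.png")[100:400,180:460]
cv2.imwrite("pics/both.png",np.hstack([cv2.resize(a,(400,300)),cv2.resize(b,(400,428))[:300]])) 
for n in("top","side"):
    c=shot(n);W=cloud(c)
    for t in("plate_a","lever_a","cutout_a","backstop_a"):
        for d in silhouettes(t,n)[:4]:
            m=d["mask"]; p=W[m]; p=p[~np.isnan(p).any(1)]
            if np.median(p[:,1])>-80 or d["confidence"]<.4: continue
            if t=="plate_a" or t=="cutout_a":
                if (t=="plate_a")!=(m.sum()<700): continue
                if t=="cutout_a":   # panel points
                    p=p[(p[:,2]>50)&(p[:,2]<115)]
                best=0
                rng=np.random.default_rng(0)
                for _ in range(500):
                    q=p[rng.choice(len(p),3,False)]; nn=np.cross(q[1]-q[0],q[2]-q[0]); L=np.linalg.norm(nn)
                    if L<50: continue
                    nn/=L; nn*=np.sign(nn[2])
                    if nn[2]<.8 or nn[2]>.97: continue
                    k=abs((p-q[0])@nn)<2
                    if k.sum()>best: best=k.sum();K=k
                q=p[K]; o=q.mean(0); nn=np.linalg.svd(q-o)[2][2]; nn*=np.sign(nn[2])
                rc=cv2.minAreaRect(q[:,:2].astype(np.float32))
                print(n,t,len(q),o.round(1),nn.round(3),"yaw",np.degrees(np.arctan2(-nn[1],-nn[0])).round(1),rc)
            else:
                hi=p[p[:,2]>(150 if t=="lever_a" else 125)]
                if len(hi): print(n,t,len(p),np.median(hi,0).round(1),np.percentile(hi,[3,97],axis=0).round(1).tolist())
```

```text
top plate_a 370 [ 518.2 -220.9  101.9] [-0.416  0.051  0.908] yaw -6.9 ((518.0672607421875, -221.33929443359375), (50.157413482666016, 45.26942443847656), 84.4004898071289)
top lever_a 190 [ 549.4 -143.4  184.2] [[539.9, -157.4, 172.9], [560.2, -129.7, 187.9]]
top cutout_a 2242 [ 521.1 -174.8   85.4] [-0.413  0.038  0.91 ] yaw -5.3 ((526.2183227539062, -182.63116455078125), (160.4193115234375, 128.27174377441406), 84.2765121459961)
side plate_a 275 [ 517.7 -217.7  102.2] [-0.418  0.06   0.907] yaw -8.1 ((517.7369995117188, -219.96310424804688), (50.96997833251953, 44.65041732788086), 84.83142852783203)
side plate_a 49 [ 570.5 -141.1  139.1] [0.473 0.095 0.876] yaw -168.7 ((571.0928344726562, -143.50588989257812), (24.96153450012207, 22.699474334716797), 75.33529663085938)
side lever_a 257 [ 548.9 -133.1  180.2] [[539.4, -151.0, 151.4], [561.0, -127.0, 187.1]]
side cutout_a 1637 [ 513.1 -158.3   81.5] [-0.425  0.046  0.904] yaw -6.2 ((523.024169921875, -180.67306518554688), (162.14407348632812, 121.78720092773438), 84.13956451416016)
side backstop_a 114 [ 571.9 -137.1  139.8] [[560.7, -153.5, 126.8], [583.1, -132.1, 143.3]]
```

View pics/both.png

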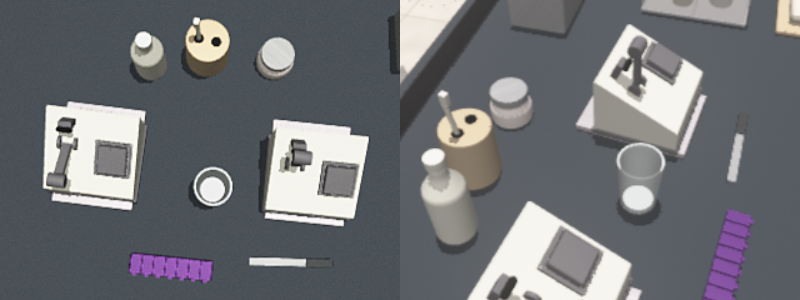

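The cut-out on the right (y<0) is the one that is on: its knob is at (298,155) and its plate at (340,180) in the left half of the picture. The left cut-out's lever is down. I'll plan the approach now.

```bash
cat > plan.py <<'E'
from h import *
from scipy.spatial.transform import Slerp
yaw=np.radians(-5.8)
ux=np.array([np.cos(yaw),np.sin(yaw),0]); uy=np.array([-np.sin(yaw),np.cos(yaw),0]); uz=np.array([0,0,1.])
n=-.421*ux+.907*uz; sx=.907*ux+.421*uz
def tool(tilt): # tool z leans forward by tilt from down, x forward
    z=np.sin(tilt)*ux-np.cos(tilt)*uz; x=np.cos(tilt)*ux+np.sin(tilt)*uz
    return R.from_matrix(np.stack([x,np.cross(z,x),z],1))
TN=tool(np.arccos(.907))
def cur():
    o=get_obs(); q=np.array(o["ee_rot"]); return np.array(o["position"]),R.from_quat(q[[1,2,3,0]]),o
def rows(p,r,wps,claw,ss=.001,rs=.01):
    """wps: (pos,rot,nrows)"""
    out=[]
    for P,Q,N in wps:
        s=Slerp([0,1],R.concatenate([r,Q])); p0=p.copy()
        for k in range(1,N+1):
            t=p0+(P-p0)*k/N
            d=np.round(r.inv().apply(t-p)/1000/ss)*ss
            w=np.round((r.inv()*s(k/N)).as_rotvec()/.5/rs)*rs
            out.append([float(round(v,4)) for v in [*d,*w]]+[claw])
            p=p+r.apply(d*1000); r=r*R.from_rotvec(w*.5)
    for i in out: print(i)
    print(len(out),"end",p.round(1),r.as_quat().round(3))
E
python3 - <<'E'
from plan import *
p,r,o=cur(); pt=np.array([518.5,-220.5,102])
A=pt+n*(17+60)
mid=np.array([400,-420,280.])
rows(p,r,[(mid,R.concatenate([r,TN]).mean(),6),(A,TN,7)],0)
E
```

```text
[0.037, -0.019, -0.01, -0.02, 0.07, 0.08, 0]
[0.036, -0.02, -0.008, -0.01, 0.07, 0.08, 0]
[0.035, -0.022, -0.007, -0.02, 0.07, 0.07, 0]
[0.035, -0.022, -0.007, -0.02, 0.07, 0.08, 0]
[0.034, -0.024, -0.005, -0.02, 0.08, 0.08, 0]
[0.034, -0.026, -0.004, -0.01, 0.07, 0.08, 0]
[0.012, -0.027, 0.018, -0.02, 0.06, 0.07, 0]
[0.011, -0.028, 0.018, -0.01, 0.06, 0.06, 0]
[0.01, -0.029, 0.018, -0.02, 0.06, 0.07, 0]
[0.008, -0.029, 0.018, -0.01, 0.06, 0.07, 0]
[0.007, -0.029, 0.018, -0.02, 0.06, 0.06, 0]
[0.005, -0.029, 0.018, -0.01, 0.06, 0.07, 0]
[0.003, -0.03, 0.018, -0.02, 0.06, 0.07, 0]
13 end [ 486.2 -217.3  172. ] [ 0.975 -0.051  0.215  0.012]
```

Emit:
{"op": "move_arm", "data": {
  "motion": [
    [[0.037,-0.019,-0.01,-0.02,0.07,0.08,0],[0.036,-0.02,-0.008,-0.01,0.07,0.08,0],[0.035,-0.022,-0.007,-0.02,0.07,0.07,0],[0.035,-0.022,-0.007,-0.02,0.07,0.08,0],[0.034,-0.024,-0.005,-0.02,0.08,0.08,0],[0.034,-0.026,-0.004,-0.01,0.07,0.08,0],[0.012,-0.027,0.018,-0.02,0.06,0.07,0],[0.011,-0.028,0.018,-0.01,0.06,0.06,0],[0.01,-0.029,0.018,-0.02,0.06,0.07,0],[0.008,-0.029,0.018,-0.01,0.06,0.07,0],[0.007,-0.029,0.018,-0.02,0.06,0.06,0]]
  ],
  "force": 20
}}

```text
time_s: 2.8
position: [462.5, -274.1, 203.0]
ee_rot: [0.011, 0.982, -0.016, 0.186]
contact_force: [1.2, -0.8, 0.1]
grip_width: 9.3
grip_force: 0.0
```

Tracking well. Next I'll settle 5 mm above the plate.

Run:
```python
from plan import *
p,r,o=cur(); pt=np.array([518.5,-220.5,102])
rows(p,r,[(pt+n*(17+45),TN,4),(pt+n*(17+8),TN,4)],0)
```

```text
[0.002, -0.014, 0.013, -0.01, 0.03, 0.03, 0]
[0.003, -0.015, 0.012, -0.0, 0.03, 0.04, 0]
[0.001, -0.015, 0.013, -0.01, 0.03, 0.03, 0]
[0.001, -0.014, 0.013, -0.0, 0.03, 0.03, 0]
[0.0, -0.0, 0.009, -0.0, -0.0, 0.0, 0]
[0.0, -0.0, 0.009, -0.0, -0.0, 0.0, 0]
[0.0, -0.0, 0.01, -0.0, -0.0, 0.0, 0]
[0.0, -0.0, 0.009, -0.0, -0.0, 0.0, 0]
8 end [ 507.7 -219.7  124.5] [ 0.975 -0.049  0.216  0.01 ]
```

Emit:
{"op": "move_arm", "data": {
  "motion": [
    [[0.002,-0.014,0.013,-0.01,0.03,0.03,0],[0.003,-0.015,0.012,0,0.03,0.04,0],[0.001,-0.015,0.013,-0.01,0.03,0.03,0],[0.001,-0.014,0.013,0,0.03,0.03,0],[0,0,0.009,0,0,0,0],[0,0,0.009,0,0,0,0],[0,0,0.01,0,0,0,0],[0,0,0.006,0,0,0,0],[0,0,0,0,0,0,0]]
  ]
}}

```text
time_s: 3.7
position: [503.1, -236.5, 152.3]
ee_rot: [-0.003, 0.981, -0.039, 0.192]
contact_force: [0.5, -0.3, 0.7]
grip_width: 0.6
grip_force: 0.0
```

Run:
```python
from plan import *
p,r,o=cur(); pt=np.array([518.5,-220.5,102])
print(p.round(1),r.as_quat().round(3),TN.as_quat().round(3),"tip above plate",((p-pt)@n-17).round(1),"lateral",((p-pt)@sx).round(1),((p-pt)@uy).round(1),o["contact_force"],o["grip_width"])
a=camera("top")["pixels"][170:290,320:460]; b=camera("side")["pixels"][90:210,290:430]
cv2.imwrite("pics/1.png",cv2.resize(np.hstack([a,b]),(800,343))[:,:,::-1])
```

```text
[ 503.1 -236.5  152.3] [ 0.981 -0.039  0.192 -0.003] [ 0.975 -0.049  0.215  0.011] tip above plate 34.4 lateral 8.8 -17.4 [ 0.51042008 -0.25652373  0.65138328] 0.5602943652736054
```

View pics/1.png

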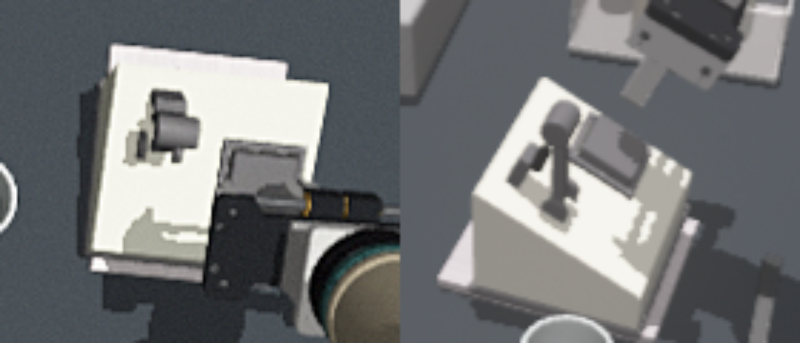

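The tool fell short: the tip is still about 34 mm above the plate and 17 mm to its right. The lever is still up, at (560,120) in the right half. I'll check the joints and correct.

Run:
```python
from plan import *
p,r,o=cur(); pt=np.array([518.5,-220.5,102])
print(o["joint_pos"].round(2),p.round(1))
rows(p,r,[(pt+n*(17+25),TN,6),(pt+n*(17+6),TN,4)],0)
```

```text
[ 0.45  0.5   0.07  2.19 -1.1   0.23 -0.09] [ 502.7 -236.1  152.7]
[-0.001, -0.003, 0.002, -0.01, 0.02, 0.01, 0]
[-0.002, -0.003, 0.002, -0.01, 0.01, 0.0, 0]
[-0.001, -0.002, 0.001, -0.01, 0.02, 0.01, 0]
[-0.001, -0.003, 0.002, -0.01, 0.02, 0.0, 0]
[-0.002, -0.003, 0.002, -0.01, 0.01, 0.01, 0]
[-0.001, -0.003, 0.001, -0.01, 0.02, 0.0, 0]
[-0.0, -0.0, 0.005, 0.0, -0.0, 0.0, 0]
[-0.0, -0.0, 0.005, 0.0, -0.0, 0.0, 0]
[-0.0, -0.0, 0.005, 0.0, -0.0, 0.0, 0]
[-0.0, -0.0, 0.004, 0.0, -0.0, 0.0, 0]
10 end [ 508.8 -219.6  123.3] [ 0.975 -0.049  0.216  0.012]
```

Joints 5 and 6 sit at their limits, so a forward tilt isn't possible here. I'll press with the tool vertical instead, turned 90° so the wide body clears the lever.

Run:
```python
from plan import *
p,r,o=cur(); pt=np.array([518.5,-220.5,102])
V=tool(0); 
C=V*R.from_rotvec([0,0,np.pi/2])
rows(p,r,[(p+[-10,0,50],V,4)],0)
rows(np.array([492,-236,203.]),V,[(pt-8*ux+[0,0,17+60],C,12)],0)
```

```text
[0.002, -0.0, -0.013, -0.01, -0.19, 0.01, 0]
[0.002, -0.0, -0.012, -0.01, -0.2, 0.01, 0]
[-0.0, -0.0, -0.013, -0.02, -0.19, 0.01, 0]
[-0.002, 0.0, -0.013, -0.01, -0.19, 0.01, 0]
4 end [ 492.4 -235.9  203.1] [ 0.999 -0.05   0.     0.   ]
[0.001, -0.002, 0.002, 0.0, 0.0, 0.26, 0]
[0.002, -0.001, 0.002, 0.0, 0.0, 0.26, 0]
[0.001, -0.002, 0.002, 0.0, 0.0, 0.27, 0]
[0.0, -0.002, 0.002, 0.0, 0.0, 0.26, 0]
[0.001, -0.002, 0.002, 0.0, 0.0, 0.26, 0]
[-0.0, -0.002, 0.002, 0.0, 0.0, 0.26, 0]
[-0.0, -0.002, 0.002, 0.0, 0.0, 0.26, 0]
[-0.0, -0.002, 0.002, 0.0, 0.0, 0.26, 0]
[-0.001, -0.002, 0.002, 0.0, 0.0, 0.27, 0]
[-0.001, -0.002, 0.002, 0.0, 0.0, 0.26, 0]
[-0.001, -0.002, 0.002, 0.0, 0.0, 0.26, 0]
[-0.001, -0.001, 0.002, 0.0, 0.0, 0.26, 0]
12 end [ 510.4 -219.9  179. ] [ 0.671 -0.742  0.     0.   ]
```

Emit:
{"op": "move_arm", "data": {
  "motion": [
    [[0.002,0,-0.013,-0.01,-0.19,0.01,0],[0.002,0,-0.012,-0.01,-0.2,0.01,0],[0,0,-0.013,-0.02,-0.19,0.01,0],[-0.002,0,-0.013,-0.01,-0.19,0.01,0],[0,0,0,0,0,0.1,0],[0,0,0,0,0,0.26,0],[0,0,0,0,0,0.26,0],[0,0,0,0,0,0.26,0],[0,0,0,0,0,0.26,0],[0,0,0,0,0,0.26,0],[0,0,0,0,0,0.26,0],[0,0,0,0,0,0.26,0]]
  ]
}}

```text
time_s: 5.0
position: [494.8, -234.3, 197.0]
ee_rot: [-0.011, 0.863, -0.505, 0.016]
contact_force: [-0.1, -0.2, -0.3]
grip_width: 0.7
grip_force: 0.0
```

Run:
```python
from plan import *
p,r,o=cur(); pt=np.array([518.5,-220.5,102])
C=tool(0)*R.from_rotvec([0,0,np.pi/2])
print(o["joint_pos"].round(2),p.round(1),r.as_matrix().round(2).tolist())
rows(p,r,[(pt-8*ux+[0,0,17+40],C,6),(pt-8*ux+[0,0,17+14],C,4)],0)
```

```text
[-0.18  0.68  0.95  1.88 -0.73  0.93 -1.51] [ 494.8 -234.3  197. ] [[0.49, -0.87, 0.04], [-0.87, -0.49, 0.0], [0.02, -0.04, -1.0]]
[-0.001, -0.003, 0.006, -0.01, -0.0, 0.2, 0]
[-0.001, -0.003, 0.007, -0.02, -0.0, 0.21, 0]
[-0.002, -0.003, 0.006, -0.01, -0.0, 0.2, 0]
[-0.002, -0.003, 0.007, -0.01, -0.01, 0.21, 0]
[-0.002, -0.003, 0.006, -0.02, 0.0, 0.2, 0]
[-0.002, -0.003, 0.006, -0.01, 0.0, 0.21, 0]
[-0.0, 0.0, 0.007, 0.0, 0.0, -0.0, 0]
[-0.0, 0.0, 0.006, 0.0, 0.0, -0.0, 0]
[-0.0, 0.0, 0.007, 0.0, 0.0, -0.0, 0]
[-0.0, 0.0, 0.006, 0.0, 0.0, -0.0, 0]
10 end [ 510.7 -220.2  133.3] [ 0.67  -0.743 -0.    -0.   ]
```

Emit:
{"op": "move_arm", "data": {
  "motion": [
    [[-0.001,-0.003,0.006,-0.01,0,0.2,0],[-0.001,-0.003,0.007,-0.02,0,0.21,0],[-0.002,-0.003,0.006,-0.01,0,0.2,0],[-0.002,-0.003,0.007,-0.01,-0.01,0.21,0],[-0.002,-0.003,0.006,-0.02,0,0.2,0],[-0.002,-0.003,0.006,-0.01,0,0.21,0],[0,0,0.007,0,0,0,0],[0,0,0.006,0,0,0,0],[0,0,0.007,0,0,0,0],[0,0,0.006,0,0,0,0],[0,0,0,0,0,0,0]]
  ]
}}

```text
time_s: 6.1
position: [510.3, -220.0, 132.5]
ee_rot: [-0.0, -0.672, 0.741, 0.001]
contact_force: [-1.1, -0.2, -0.0]
grip_width: 0.3
grip_force: 0.0
```

Run:
```python
from plan import *
p,r,o=cur(); pt=np.array([518.5,-220.5,102])
d=p-pt
print(o["joint_pos"].round(2),p.round(1),r.as_matrix().round(2).tolist(),"loc",(d@ux).round(1),(d@uy).round(1),(d[2]-17).round(1),o["contact_force"].round(1))
a=camera("top")["pixels"][170:290,320:460]; b=camera("side")["pixels"][90:210,290:430]
cv2.imwrite("pics/2.png",cv2.resize(np.hstack([a,b]),(800,343))[:,:,::-1])
```

```text
[-0.23  0.87  1.04  1.89 -0.92  0.97 -2.  ] [ 510.3 -220.   132.5] [[-0.1, -1.0, -0.0], [-1.0, 0.1, 0.0], [-0.0, 0.0, -1.0]] loc -8.2 -0.4 13.5 [-1.1 -0.2 -0. ]
```

View pics/2.png

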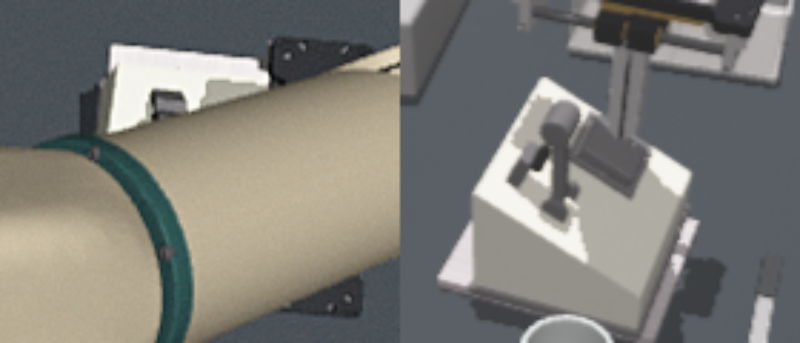

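The tip is now right above the plate, with its lower end at (625,140) in the right half. Descending gently.

Emit:
{"op": "move_arm", "data": {
  "motion": [
    [[0,0,0.003,0,0,0,0],[0,0,0.003,0,0,0,0],[0,0,0.001,0,0,0,0],[0,0,0.001,0,0,0,0],[0,0,0.001,0,0,0,0],[0,0,0,0,0,0,0],[0,-0.0004,0.0009,0,0,0,0],[0,-0.0004,0.0009,0,0,0,0],[0,-0.0004,0.0009,0,0,0,0],[0,0,0,0,0,0,0]]
  ]
}}

```text
time_s: 7.2
position: [512.0, -220.4, 121.4]
ee_rot: [-0.0, -0.672, 0.741, 0.0]
contact_force: [0.9, -0.5, -1.3]
grip_width: 0.3
grip_force: 0.0
```

Emit:
{"op": "move_arm", "data": {
  "motion": [
    [[0,-0.0004,0.0009,0,0,0,0],[0,-0.0004,0.0009,0,0,0,0],[0,-0.0004,0.0009,0,0,0,0],[0,0,0,0,0,0,0]]
  ]
}}

```text
time_s: 7.6
position: [512.9, -220.6, 119.3]
ee_rot: [-0.0, -0.672, 0.741, 0.0]
contact_force: [-1.6, 0.4, 6.0]
grip_width: 0.5
grip_force: 3.1
```

Contact (6 N). Pressing in slowly.

Emit:
{"op": "move_arm", "data": {
  "motion": [
    [[0,-0.0004,0.0009,0,0,0,0],[0,-0.0004,0.0009,0,0,0,0],[0,-0.0004,0.0009,0,0,0,0],[0,-0.0004,0.0009,0,0,0,0],[0,0,0,0,0,0,0]]
  ]
}}

```text
time_s: 8.1
position: [514.5, -220.8, 115.8]
ee_rot: [-0.0, -0.672, 0.741, 0.0]
contact_force: [-0.9, 1.7, 6.1]
grip_width: 0.5
grip_force: 3.2
```

```bash
cat > lev.py <<'E'
from plan import *
def lever(cams=("side",),name=None):
    for n in cams:
        c=camera(n);W=cloud(c)
        for t in("lever_a","plate_a"):
            for d in silhouettes(t,n)[:4]:
                p=W[d["mask"]]; p=p[~np.isnan(p).any(1)]
                if len(p) and np.median(p[:,1])<-80 and d["confidence"]>.3:
                    print(n,t,round(d["confidence"],2),len(p),np.median(p,0).round(0),np.percentile(p,[3,97],axis=0).round(0).tolist())
        if name: cv2.imwrite(name,cv2.resize(c["pixels"][90:210,290:430],(700,600))[:,:,::-1])
E
python3 -c "
from lev import *
lever()"
```

```text
side lever_a 0.72 287 [ 548. -136.  173.] [[538.0, -156.0, 107.0], [559.0, -127.0, 187.0]]
side plate_a 0.65 232 [ 517. -207.   96.] [[498.0, -238.0, 86.0], [542.0, -194.0, 108.0]]
```

Emit:
{"op": "move_arm", "data": {
  "motion": [
    [[0,-0.0004,0.0009,0,0,0,0],[0,-0.0004,0.0009,0,0,0,0],[0,0,0,0,0,0,0]]
  ]
}}

```text
time_s: 8.55
position: [515.2, -220.9, 114.2]
ee_rot: [-0.0, -0.672, 0.741, 0.0]
contact_force: [-3.6, 2.1, 10.6]
grip_width: 0.5
grip_force: 5.6
```

```bash
python3 -c "
from lev import *
lever()"
```

```text
side lever_a 0.62 323 [ 496. -134.  127.] [[471.0, -148.0, 104.0], [542.0, -121.0, 143.0]]
side plate_a 0.64 216 [ 520. -210.   96.] [[499.0, -235.0, 87.0], [543.0, -195.0, 108.0]]
```

The lever has dropped. I'll back off along the normal, rise, and turn back so I can pinch the knob.

Run:
```python
from plan import *
p,r,o=cur()
V=tool(0); K=np.array([478,-136.5,133.])
b=p+n*30
rows(p,r,[(b,r,4),(b+[-10,0,80],r,3)],0)
print()
p2=b+[-10,0,80]
rows(p2,r,[(K+[0,0,70],V,13)],.55)
```

```text
[-0.0, 0.003, -0.007, 0.0, 0.0, 0.0, 0]
[-0.0, 0.003, -0.007, 0.0, 0.0, 0.0, 0]
[-0.0, 0.003, -0.006, 0.0, 0.0, 0.0, 0]
[-0.0, 0.004, -0.007, 0.0, 0.0, 0.0, 0]
[0.0, 0.003, -0.027, 0.0, 0.0, 0.0, 0]
[0.001, 0.003, -0.026, 0.0, 0.0, 0.0, 0]
[-0.0, 0.004, -0.027, 0.0, 0.0, 0.0, 0]
7 end [ 492.3 -219.6  221.3] [-0.672  0.741  0.    -0.   ]

[-0.006, 0.002, 0.001, 0.0, 0.0, -0.24, 0.55]
[-0.007, 0.001, 0.002, 0.0, 0.0, -0.24, 0.55]
[-0.006, -0.0, 0.001, 0.0, 0.0, -0.24, 0.55]
[-0.007, -0.001, 0.002, 0.0, 0.0, -0.24, 0.55]
[-0.006, -0.001, 0.001, 0.0, 0.0, -0.25, 0.55]
[-0.006, -0.002, 0.002, 0.0, 0.0, -0.24, 0.55]
[-0.006, -0.003, 0.001, 0.0, 0.0, -0.24, 0.55]
[-0.005, -0.003, 0.001, 0.0, 0.0, -0.24, 0.55]
[-0.005, -0.005, 0.002, 0.0, 0.0, -0.24, 0.55]
[-0.005, -0.004, 0.001, 0.0, 0.0, -0.24, 0.55]
[-0.004, -0.006, 0.002, -0.0, 0.0, -0.24, 0.55]
[-0.003, -0.005, 0.001, -0.0, 0.0, -0.24, 0.55]
[-0.002, -0.006, 0.002, -0.0, 0.0, -0.24, 0.55]
13 end [ 478.4 -136.7  202.6] [-0.999  0.052  0.     0.   ]
```

Emit:
{"op": "move_arm", "data": {
  "motion": [
    [[0,0.003,-0.007,0,0,0,0],[0,0.003,-0.007,0,0,0,0],[0,0.003,-0.006,0,0,0,0],[0,0.004,-0.007,0,0,0,0],[0,0.003,-0.027,0,0,0,0],[0,0.003,-0.026,0,0,0,0],[0,0.004,-0.027,0,0,0,0],[0,0,0,0,0,0,0]]
  ]
}}

```text
time_s: 9.5
position: [493.4, -220.0, 223.6]
ee_rot: [0.0, -0.672, 0.741, -0.002]
contact_force: [-0.2, -0.6, -1.1]
grip_width: 0.3
grip_force: 0.0
```

Emit:
{"op": "move_arm", "data": {
  "motion": [
    [[-0.006,0.002,0.001,0,0,-0.24,0.55],[-0.007,0.001,0.002,0,0,-0.24,0.55],[-0.006,0,0.001,0,0,-0.24,0.55],[-0.007,-0.001,0.002,0,0,-0.24,0.55],[-0.006,-0.001,0.001,0,0,-0.25,0.55],[-0.006,-0.002,0.002,0,0,-0.24,0.55],[-0.006,-0.003,0.001,0,0,-0.24,0.55],[-0.005,-0.003,0.001,0,0,-0.24,0.55],[-0.005,-0.005,0.002,0,0,-0.24,0.55],[-0.005,-0.004,0.001,0,0,-0.24,0.55],[-0.004,-0.006,0.002,0,0,-0.24,0.55]]
  ]
}}

```text
time_s: 10.6
position: [479.7, -147.1, 203.7]
ee_rot: [0.0, 0.986, -0.168, -0.001]
contact_force: [-1.0, -0.1, 0.4]
grip_width: 51.7
grip_force: 0.0
```

Run:
```python
from lev import *
p,r,o=cur()
print(o["joint_pos"].round(2),p.round(1),r.as_matrix().round(2).tolist(),o["grip_width"],o["contact_force"].round(1))
lever(("side","top"))
K=np.array([478,-136.5,133.])
rows(p,r,[(K+[0,0,70],tool(0),6)],.55)
c=camera("side"); cv2.imwrite("pics/3.png",cv2.resize(c["pixels"][60:210,260:440],(720,600))[:,:,::-1])
```

```text
[-0.29  0.56  0.8   1.96 -0.54  0.85 -1.1 ] [ 479.7 -147.1  203.7] [[0.94, -0.33, -0.0], [-0.33, -0.94, -0.0], [-0.0, 0.0, -1.0]] 51.72316931493601 [-1.  -0.1  0.4]
side lever_a 0.91 330 [ 495. -134.  127.] [[470.0, -150.0, 104.0], [540.0, -120.0, 143.0]]
side plate_a 0.52 299 [ 521. -210.  102.] [[498.0, -237.0, 91.0], [540.0, -195.0, 112.0]]
top plate_a 0.67 1436 [ 579. -149.  113.] [[466.0, -220.0, 20.0], [605.0, -101.0, 142.0]]
[-0.001, -0.002, 0.0, 0.0, 0.0, -0.08, 0.55]
[-0.001, -0.001, 0.0, 0.0, 0.0, -0.08, 0.55]
[-0.0, -0.002, 0.0, 0.0, 0.0, -0.08, 0.55]
[-0.001, -0.001, 0.0, 0.0, 0.0, -0.08, 0.55]
[-0.001, -0.002, 0.001, 0.0, 0.0, -0.08, 0.55]
[-0.0, -0.002, -0.0, 0.0, 0.0, -0.07, 0.55]
6 end [ 478.1 -136.4  202.7] [ 0.999 -0.052 -0.001  0.   ]
```

View pics/3.png

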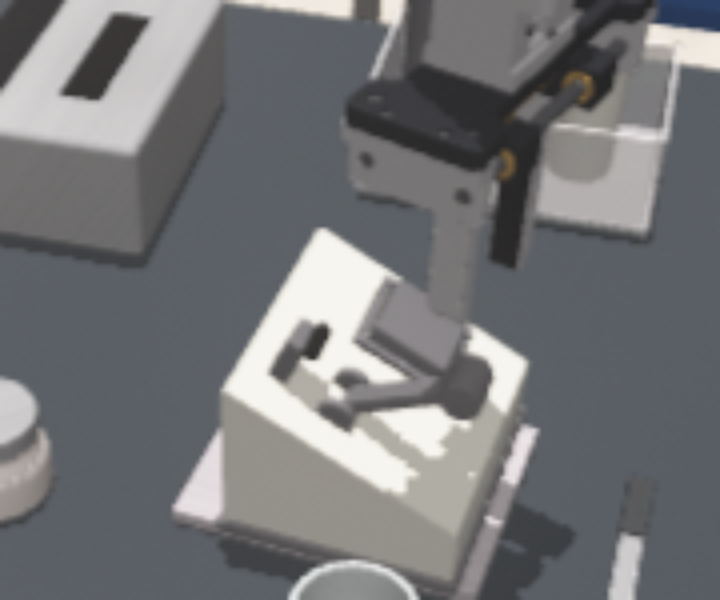

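The lever is down, with the knob at (470,385) in the crop, and the gripper straddles it from above. Aligning and descending.

Run:
```python
from lev import *
p,r,o=cur()
K=np.array([479.5,-136,133.])
rows(p,r,[(K+[0,0,60],tool(0),6),(K+[0,0,-2],tool(0),5)],.55)
```

```text
[-0.001, -0.002, 0.002, 0.0, 0.0, -0.08, 0.55]
[-0.001, -0.002, 0.002, 0.0, 0.0, -0.08, 0.55]
[-0.0, -0.002, 0.002, 0.0, 0.0, -0.08, 0.55]
[-0.001, -0.002, 0.002, 0.0, 0.0, -0.09, 0.55]
[-0.0, -0.002, 0.001, 0.0, 0.0, -0.08, 0.55]
[-0.001, -0.002, 0.002, 0.0, 0.0, -0.08, 0.55]
[0.0, 0.0, 0.012, 0.0, 0.0, 0.0, 0.55]
[0.0, 0.0, 0.013, 0.0, 0.0, 0.0, 0.55]
[0.0, 0.0, 0.012, 0.0, 0.0, 0.0, 0.55]
[0.0, 0.0, 0.013, 0.0, 0.0, 0.0, 0.55]
[0.0, 0.0, 0.012, 0.0, 0.0, 0.0, 0.55]
11 end [ 479.2 -135.6  131.3] [ 0.999 -0.05  -0.     0.001]
```

Emit:
{"op": "move_arm", "data": {
  "motion": [
    [[-0.001,-0.002,0.002,0,0,-0.08,0.55],[-0.001,-0.002,0.002,0,0,-0.08,0.55],[0,-0.002,0.002,0,0,-0.08,0.55],[-0.001,-0.002,0.002,0,0,-0.09,0.55],[0,-0.002,0.001,0,0,-0.08,0.55],[-0.001,-0.002,0.002,0,0,-0.08,0.55],[0,0,0.012,0,0,0,0.55],[0,0,0.013,0,0,0,0.55],[0,0,0.012,0,0,0,0.55],[0,0,0.013,0,0,0,0.55],[0,0,0.012,0,0,0,0.55],[0,0,0,0,0,0,0.55]]
  ]
}}

```text
time_s: 12.15
position: [478.0, -134.8, 129.5]
ee_rot: [0.0, 0.999, -0.049, -0.002]
contact_force: [0.4, -0.1, 0.2]
grip_width: 51.6
grip_force: 0.0
```

Emit:
{"op": "move_arm", "data": {
  "motion": [
    [[0,0,0,0,0,0,0.25],[0,0,0,0,0,0,0.25],[0,0,0,0,0,0,0.25]]
  ],
  "force": 25
}}

```text
time_s: 12.45
position: [479.6, -136.3, 131.9]
ee_rot: [0.001, 0.999, -0.049, 0.0]
contact_force: [-1.7, -8.9, -2.7]
grip_width: 30.9
grip_force: 4.5
```

Run:
```python
from lev import *
p,r,o=cur()
print(o["joint_pos"].round(2),p.round(1),r.as_quat().round(3),o["grip_width"],o["grip_force"],o["contact_force"].round(1))
lever(("side",),"pics/4.png")
```

```text
[-0.19  0.63  0.63  2.04 -0.6   0.66 -0.84] [ 479.6 -136.3  131.9] [ 0.999 -0.049  0.     0.001] 30.885257570813213 4.5039063692092896 [-1.7 -8.9 -2.7]
side lever_a 0.57 180 [ 517. -134.  118.] [[470.0, -147.0, 105.0], [543.0, -122.0, 140.0]]
```

View pics/4.png

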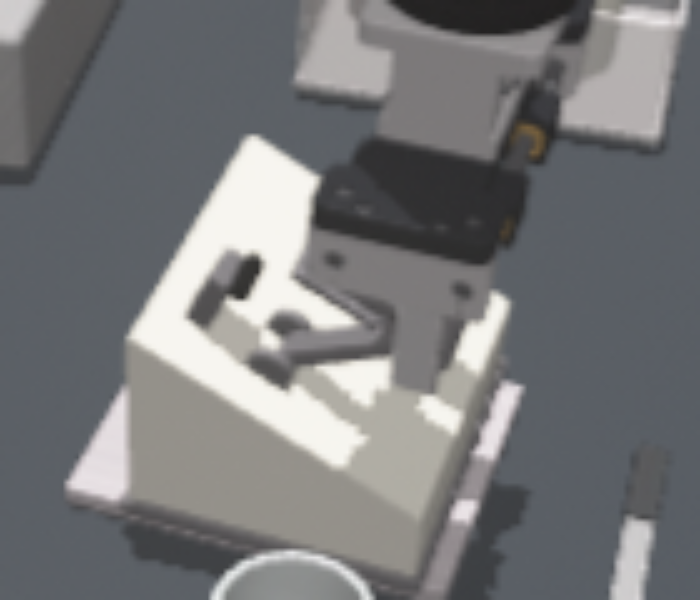

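Both fingers are on the knob at (420,350), opening 30.9 mm. Letting the grip settle with a slight y correction.

Emit:
{"op": "move_arm", "data": {
  "motion": [
    [[0,0.0005,0,0,0,0,0.2],[0,0,0,0,0,0,0.2],[0,0,0,0,0,0,0.2]]
  ]
}}

```text
time_s: 12.9
position: [479.4, -137.0, 131.8]
ee_rot: [0.001, 0.999, -0.05, 0.0]
contact_force: [-1.5, -5.9, 0.5]
grip_width: 29.8
grip_force: 25.0
```

```bash
cat > arc.py <<'E'
import numpy as np,sys
q=np.array([float(v) for v in sys.argv[1:]]); P=75*np.stack([np.sin(.065-q),np.cos(.065-q)],1)
for a,d in zip(q[1:],np.diff(P,axis=0)): print(a,[round(d[0]/1000,4),0,round(-d[1]/1000,4)])
E
python3 arc.py 1.2 1.1 1.0 .9 .8 .7 .6 .5 .4 .35 .3 .25 .2 .15 .1 .05 0 -.03
```

```text
1.1 [np.float64(0.0035), 0, np.float64(-0.0066)]
1.0 [np.float64(0.0041), 0, np.float64(-0.0062)]
0.9 [np.float64(0.0047), 0, np.float64(-0.0058)]
0.8 [np.float64(0.0053), 0, np.float64(-0.0053)]
0.7 [np.float64(0.0058), 0, np.float64(-0.0047)]
0.6 [np.float64(0.0063), 0, np.float64(-0.0041)]
0.5 [np.float64(0.0066), 0, np.float64(-0.0035)]
0.4 [np.float64(0.0069), 0, np.float64(-0.0028)]
0.35 [np.float64(0.0036), 0, np.float64(-0.0011)]
0.3 [np.float64(0.0036), 0, np.float64(-0.001)]
0.25 [np.float64(0.0037), 0, np.float64(-0.0008)]
0.2 [np.float64(0.0037), 0, np.float64(-0.0006)]
0.15 [np.float64(0.0037), 0, np.float64(-0.0004)]
0.1 [np.float64(0.0037), 0, np.float64(-0.0002)]
0.05 [np.float64(0.0037), 0, np.float64(-0.0)]
0.0 [np.float64(0.0037), 0, np.float64(0.0001)]
-0.03 [np.float64(0.0022), 0, np.float64(0.0002)]
```

Emit:
{"op": "move_arm", "data": {
  "motion": [
    [[0.0035,0,-0.0066,0,0,0,0.2],[0.0041,0,-0.0062,0,0,0,0.2],[0.0047,0,-0.0058,0,0,0,0.2],[0,0,0,0,0,0,0.2]]
  ]
}}

```text
time_s: 13.3
position: [490.7, -138.1, 149.9]
ee_rot: [0.001, 0.999, -0.049, -0.001]
contact_force: [-0.9, -6.2, -3.2]
grip_width: 30.1
grip_force: 25.0
```

Emit:
{"op": "move_arm", "data": {
  "motion": [
    [[0.0053,0,-0.0053,0,0,0,0.2],[0.0058,0,-0.0047,0,0,0,0.2],[0.0063,0,-0.0041,0,0,0,0.2],[0.0066,0,-0.0035,0,0,0,0.2],[0,0,0,0,0,0,0.2]]
  ]
}}

```text
time_s: 13.8
position: [512.4, -140.3, 166.8]
ee_rot: [0.001, 0.999, -0.049, -0.003]
contact_force: [-3.9, -5.9, -3.7]
grip_width: 29.7
grip_force: 25.0
```

Run:
```python
from lev import *
p,r,o=cur()
print(o["joint_pos"].round(2),p.round(1),r.as_quat().round(3),o["grip_width"],o["grip_force"],o["contact_force"].round(1))
lever(("side",),"pics/5.png")
```

```text
[-0.23  0.63  0.68  1.91 -0.54  0.8  -0.91] [ 512.4 -140.3  166.8] [ 0.999 -0.049 -0.003  0.001] 29.734114820578295 24.99521791934967 [-3.9 -5.9 -3.7]
side lever_a 0.75 219 [ 507. -134.  158.] [[496.0, -215.0, 95.0], [545.0, -115.0, 188.0]]
side lever_a 0.56 47 [ 501. -211.   94.] [[497.0, -237.0, 89.0], [507.0, -193.0, 96.0]]
side plate_a 0.65 92 [ 501. -205.   94.] [[495.0, -238.0, 83.0], [511.0, -125.0, 164.0]]
```

View pics/5.png

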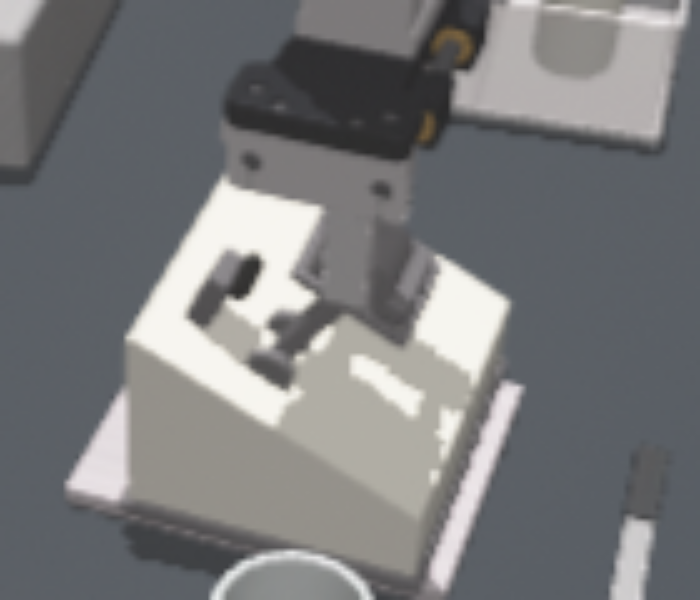

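The lever follows the grip and the cut-out hasn't shifted. Going on into the catch zone slowly.

Emit:
{"op": "move_arm", "data": {
  "motion": [
    [[0.0069,0,-0.0028,0,0,0,0.2],[0.0036,0,-0.0011,0,0,0,0.2],[0.0036,0,-0.001,0,0,0,0.2],[0,0,0,0,0,0,0.2]]
  ]
}}

```text
time_s: 14.35
position: [525.4, -141.6, 171.3]
ee_rot: [0.001, 0.999, -0.05, -0.004]
contact_force: [-6.3, -6.5, -3.3]
grip_width: 29.8
grip_force: 25.0
```

Emit:
{"op": "move_arm", "data": {
  "motion": [
    [[0.0037,0,-0.0008,0,0,0,0.2],[0.0037,0,-0.0006,0,0,0,0.2],[0,0,0,0,0,0,0.2]]
  ]
}}

```text
time_s: 14.65
position: [532.7, -142.4, 172.6]
ee_rot: [0.001, 0.999, -0.05, -0.004]
contact_force: [-5.7, -7.1, -4.3]
grip_width: 29.7
grip_force: 25.0
```

Run:
```python
from lev import *
p,r,o=cur()
print(p.round(1),o["grip_width"],o["contact_force"].round(1))
c=camera("side");W=cloud(c)
for t in("backstop_a","cutout_a"):
    for d in silhouettes(t,"side")[:3]:
        q=W[d["mask"]]; q=q[~np.isnan(q).any(1)]
        if np.median(q[:,1])<-80: print(t,round(d["confidence"],2),len(q),np.median(q,0).round(0),np.percentile(q,[2,98],axis=0).round(0).tolist())
```

```text
[ 532.7 -142.4  172.6] 29.729434461070582 [-5.7 -7.1 -4.3]
```

```bash
cat > slide.py <<'E'
from lev import *
def panel(W):
    p=W.reshape(-1,3); p=p[~np.isnan(p).any(1)]
    p=p[(p[:,1]>-260)&(p[:,1]<-100)&(p[:,2]>45)&(p[:,2]<112)&(p[:,0]>450)&(p[:,0]<650)]
    d=p@n; h,e=np.histogram(d,np.arange(d.min(),d.max(),1)); k=e[h.argmax()]
    s=d[abs(d-k)<3]; return np.median(s),len(s)
d0=panel(np.load("side0.npz")["W"]); c=camera("side"); W=cloud(c); d1=panel(W)
print(d0,d1,"slide x mm",(d0[0]-d1[0])/.421)
p,r,o=cur(); print(p.round(1),o["contact_force"].round(1),o["grip_width"])
E
python3 slide.py
```

```text
(np.float64(-147.76310502602172), 1681) (np.float64(-150.17579785543862), 1749) slide x mm 5.730861827593581
[ 532.6 -142.4  172.6] [-6.3 -6.4 -5.2] 29.52800979013517
```

Emit:
{"op": "move_arm", "data": {
  "motion": [
    [[0.003,0,0,0,0,0,0.2],[0.003,0,0,0,0,0,0.2],[0.003,0,0,0,0,0,0.2],[0,0,0,0,0,0,0.2]]
  ]
}}

```text
time_s: 15.25
position: [541.5, -143.3, 172.6]
ee_rot: [0.001, 0.999, -0.05, -0.004]
contact_force: [-5.9, -5.1, -3.9]
grip_width: 29.9
grip_force: 25.0
```

```bash
python3 slide.py
```

```text
(np.float64(-147.76310502602172), 1681) (np.float64(-153.97262625720103), 1750) slide x mm 14.749456606126625
[ 541.5 -143.3  172.6] [-6.6 -6.5 -4.3] 29.84283419900702
```

The cut-out is sliding back on its rail without turning the lever. I'll push on until it stops and the force rises.

Emit:
{"op": "move_arm", "data": {
  "motion": [
    [[0.002,0,0,0,0,0,0.2],[0.002,0,0,0,0,0,0.2],[0.002,0,0,0,0,0,0.2],[0,0,0,0,0,0,0.2]]
  ]
}}

```text
time_s: 15.7
position: [547.4, -143.9, 172.6]
ee_rot: [0.001, 0.999, -0.05, -0.004]
contact_force: [-5.9, -6.3, -3.6]
grip_width: 29.9
grip_force: 25.0
```

Emit:
{"op": "move_arm", "data": {
  "motion": [
    [[0.002,0,0,0,0,0,0.2],[0.002,0,0,0,0,0,0.2],[0,0,0,0,0,0,0.2]]
  ]
}}

```text
time_s: 16.0
position: [551.3, -144.3, 172.6]
ee_rot: [0.001, 0.999, -0.05, -0.004]
contact_force: [-5.8, -5.6, -3.0]
grip_width: 29.7
grip_force: 25.0
```

```bash
python3 slide.py
```

```text
(np.float64(-147.76310502602172), 1681) (np.float64(-158.0892703897696), 1739) slide x mm 24.52770870248905
[ 551.3 -144.3  172.6] [-4.6 -5.7 -3.5] 29.712935428210912
```

Emit:
{"op": "move_arm", "data": {
  "motion": [
    [[0.002,0,0,0,0,0,0.2],[0.002,0,0,0,0,0,0.2],[0.002,0,0,0,0,0,0.2],[0,0,0,0,0,0,0.2]]
  ]
}}

```text
time_s: 16.45
position: [557.3, -145.0, 172.6]
ee_rot: [0.001, 0.999, -0.05, -0.004]
contact_force: [-5.7, -6.5, -3.5]
grip_width: 29.9
grip_force: 25.0
```

Emit:
{"op": "move_arm", "data": {
  "motion": [
    [[0.002,0,0,0,0,0,0.2],[0,0,0,0,0,0,0.2]]
  ]
}}

```text
time_s: 16.65
position: [558.9, -145.1, 173.0]
ee_rot: [0.001, 0.999, -0.05, -0.005]
contact_force: [-7.5, -5.1, 0.0]
grip_width: 29.6
grip_force: 25.0
```

```bash
python3 slide.py
```

```text
(np.float64(-147.76310502602172), 1681) (np.float64(-160.70710257037885), 1734) slide x mm 30.745837397522877
[ 558.8 -145.1  172.9] [-7.3 -5.3  0.3] 29.793356762699027
```

The force is rising, so the rail stop has been reached with the lever at about 0.3 rad. Continuing along the arc in small steps.

Emit:
{"op": "move_arm", "data": {
  "motion": [
    [[0.002,0,-0.0003,0,0,0,0.2],[0.002,0,-0.0003,0,0,0,0.2],[0.002,0,-0.0003,0,0,0,0.2],[0,0,0,0,0,0,0.2]]
  ]
}}

```text
time_s: 17.1
position: [564.8, -145.8, 174.1]
ee_rot: [0.0, 0.999, -0.05, -0.005]
contact_force: [-9.1, -5.6, 2.6]
grip_width: 29.6
grip_force: 25.0
```

Emit:
{"op": "move_arm", "data": {
  "motion": [
    [[0.002,0,-0.0002,0,0,0,0.2],[0.002,0,-0.0002,0,0,0,0.2],[0,0,0,0,0,0,0.2]]
  ]
}}

```text
time_s: 17.4
position: [566.6, -145.9, 174.4]
ee_rot: [-0.0, 0.999, -0.05, -0.007]
contact_force: [-12.7, -4.0, 5.6]
grip_width: 29.9
grip_force: 25.0
```

```bash
python3 slide.py; python3 -c "
from lev import *
lever(('side',),'pics/6.png')"
```

```text
(np.float64(-147.76310502602172), 1681) (np.float64(-160.6569467444506), 1702) slide x mm 30.626702419070995
[ 566.6 -146.   174.3] [-12.2  -3.9   6.1] 29.657407259100037
side lever_a 0.54 218 [ 558. -138.  171.] [[545.0, -155.0, 110.0], [578.0, -128.0, 184.0]]
side plate_a 0.64 269 [ 544. -216.   99.] [[527.0, -248.0, 87.0], [561.0, -197.0, 107.0]]
```

View pics/6.png

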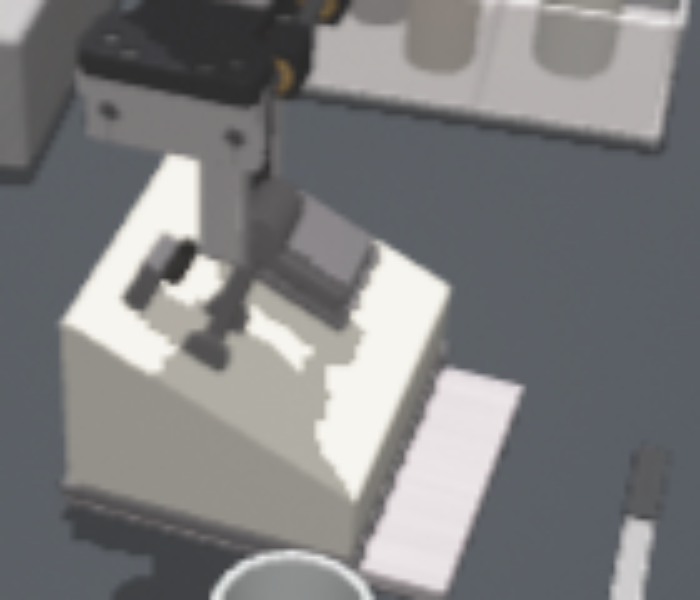

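The cut-out is at its rail stop. The lever is partly up, with a gap still left to the backstop at (180,260). Continuing.

Emit:
{"op": "move_arm", "data": {
  "motion": [
    [[0.002,0,-0.0007,0,0,0,0.2],[0.002,0,-0.0007,0,0,0,0.2],[0.002,0,-0.0005,0,0,0,0.2]]
  ]
}}

```text
time_s: 17.9
position: [570.0, -146.3, 174.9]
ee_rot: [-0.0, 0.999, -0.05, -0.01]
contact_force: [-15.2, -5.4, -0.8]
grip_width: 29.5
grip_force: 25.0
```

Emit:
{"op": "move_arm", "data": {
  "motion": [
    [[0.002,0,-0.0004,0,0,0,0.2],[0.002,0,-0.0002,0,0,0,0.2],[0,0,0,0,0,0,0.2]]
  ]
}}

```text
time_s: 18.2
position: [575.7, -146.8, 175.5]
ee_rot: [0.0, 0.999, -0.05, -0.008]
contact_force: [-10.5, -5.1, -2.8]
grip_width: 29.4
grip_force: 25.0
```

```bash
python3 slide.py; python3 -c "
from lev import *
lever(('side',))"
```

```text
(np.float64(-147.76310502602172), 1681) (np.float64(-160.6308974086799), 1692) slide x mm 30.564827512252243
[ 576.  -146.9  175.5] [-11.2  -5.6  -3.6] 29.40319519967376
side lever_a 0.6 263 [ 567. -139.  170.] [[552.0, -194.0, 100.0], [580.0, -129.0, 185.0]]
side plate_a 0.59 296 [ 548. -217.   97.] [[529.0, -245.0, 87.0], [567.0, -198.0, 106.0]]
```

Emit:
{"op": "move_arm", "data": {
  "motion": [
    [[0.0015,0,-0.0001,0,0,0,0.2],[0.0015,0,0,0,0,0,0.2],[0,0,0,0,0,0,0.2]]
  ]
}}

```text
time_s: 18.7
position: [580.1, -147.3, 175.7]
ee_rot: [0.0, 0.999, -0.05, -0.007]
contact_force: [-9.3, -5.0, -3.7]
grip_width: 29.3
grip_force: 25.0
```

Emit:
{"op": "move_arm", "data": {
  "motion": [
    [[0.0015,0,0,0,0,0,0.2],[0,0,0,0,0,0,0.2]]
  ]
}}

```text
time_s: 18.9
position: [582.0, -147.5, 175.8]
ee_rot: [0.0, 0.999, -0.05, -0.006]
contact_force: [-8.2, -5.4, -3.4]
grip_width: 29.2
grip_force: 25.0
```

```bash
python3 slide.py; python3 -c "
from lev import *
lever(('side',))"
```

```text
(np.float64(-147.76310502602172), 1681) (np.float64(-160.67069566447464), 1696) slide x mm 30.65936018634897
[ 582.  -147.5  175.8] [-8.4 -5.4 -3.7] 29.16911751415609
side lever_a 0.58 231 [ 570. -138.  173.] [[558.0, -154.0, 114.0], [578.0, -129.0, 186.0]]
side plate_a 0.66 313 [ 550. -219.   96.] [[530.0, -246.0, 86.0], [571.0, -198.0, 106.0]]
```

Emit:
{"op": "move_arm", "data": {
  "motion": [
    [[0.001,0,0,0,0,0,0.2],[0.001,0,0,0,0,0,0.2],[0,0,0,0,0,0,0.2]]
  ]
}}

```text
time_s: 19.4
position: [584.4, -147.7, 175.8]
ee_rot: [0.001, 0.999, -0.05, -0.006]
contact_force: [-7.6, -5.7, -4.6]
grip_width: 29.1
grip_force: 25.0
```

```bash
python3 slide.py; python3 -c "
from lev import *
lever(('side',))"
```

```text
(np.float64(-147.76310502602172), 1681) (np.float64(-160.68057729097941), 1702) slide x mm 30.682831983272436
[ 584.4 -147.7  175.8] [-7.8 -6.  -4.8] 28.99393888939333
side lever_a 0.47 282 [ 572. -139.  170.] [[559.0, -189.0, 102.0], [589.0, -129.0, 186.0]]
side plate_a 0.52 315 [ 552. -220.   97.] [[530.0, -246.0, 86.0], [573.0, -199.0, 106.0]]
```

Emit:
{"op": "move_arm", "data": {
  "motion": [
    [[0.001,0,0,0,0,0,0.2],[0.001,0,0,0,0,0,0.2],[0,0,0,0,0,0,0.2]]
  ]
}}

```text
time_s: 19.9
position: [586.7, -147.9, 175.8]
ee_rot: [0.001, 0.999, -0.05, -0.006]
contact_force: [-6.8, -6.3, -5.6]
grip_width: 29.4
grip_force: 25.0
```

```bash
python3 slide.py; python3 -c "
from lev import *
lever(('side',),'pics/7.png')"
```

```text
(np.float64(-147.76310502602172), 1681) (np.float64(-160.77472002916485), 1668) slide x mm 30.90644893858227
[ 586.7 -147.9  175.8] [-7.4 -6.5 -5. ] 29.38290027455516
side lever_a 0.63 254 [ 573. -138.  174.] [[562.0, -157.0, 111.0], [582.0, -129.0, 187.0]]
```

View pics/7.png

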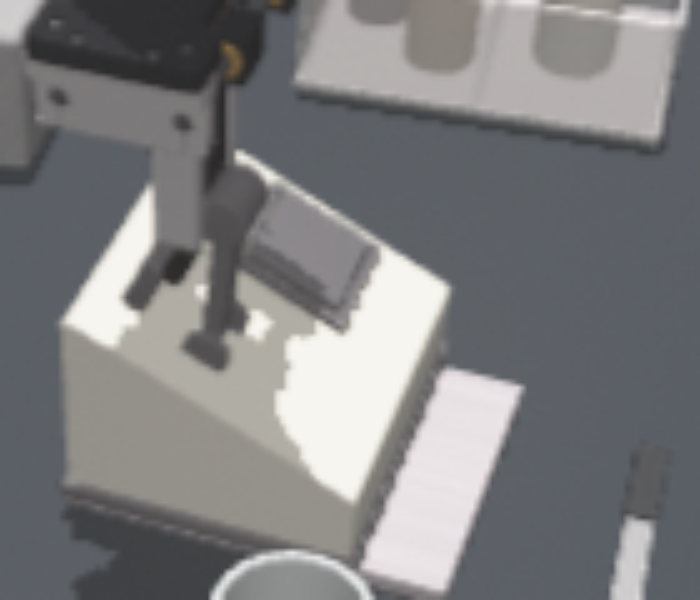

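The pads are slipping along the knob: the knob at (240,190) lags about 12 mm behind them and the lever is just short of the catch. I'll grip harder and finish the stroke.

Emit:
{"op": "move_arm", "data": {
  "motion": [
    [[0,0,0,0,0,0,0.2],[0,0,0,0,0,0,0.2],[0,0,0,0,0,0,0.2]]
  ],
  "force": 55
}}

```text
time_s: 20.4
position: [586.7, -147.9, 175.8]
ee_rot: [0.001, 0.999, -0.05, -0.006]
contact_force: [-7.3, -6.4, -5.6]
grip_width: 28.0
grip_force: 55.0
```

Emit:
{"op": "move_arm", "data": {
  "motion": [
    [[0.001,0,0,0,0,0,0.2],[0.001,0,0,0,0,0,0.2],[0.001,0,0,0,0,0,0.2],[0,0,0,0,0,0,0.2]]
  ]
}}

```text
time_s: 20.8
position: [589.8, -148.2, 175.6]
ee_rot: [0.001, 0.999, -0.05, -0.006]
contact_force: [-6.8, -5.8, -6.8]
grip_width: 28.1
grip_force: 55.0
```

```bash
python3 slide.py; python3 -c "
from lev import *
lever(('side',))"
```

```text
(np.float64(-147.76310502602172), 1681) (np.float64(-160.72809158784457), 1691) slide x mm 30.795692545897516
[ 589.8 -148.3  175.6] [-6.  -6.3 -6.7] 27.82779074890281
side lever_a 0.79 235 [ 574. -139.  171.] [[565.0, -153.0, 112.0], [582.0, -130.0, 187.0]]
side plate_a 0.72 334 [ 551. -220.   97.] [[529.0, -247.0, 86.0], [573.0, -198.0, 107.0]]
```

Emit:
{"op": "move_arm", "data": {
  "motion": [
    [[0.001,0,0,0,0,0,0.2],[0.001,0,0,0,0,0,0.2],[0.001,0,0,0,0,0,0.2],[0,0,0,0,0,0,0.2]]
  ]
}}

```text
time_s: 21.4
position: [593.2, -148.6, 175.2]
ee_rot: [0.001, 0.999, -0.05, -0.005]
contact_force: [-3.8, -7.2, -11.0]
grip_width: 27.7
grip_force: 55.0
```

```bash
python3 slide.py; python3 -c "
from lev import *
lever(('side',))"
```

```text
(np.float64(-147.76310502602172), 1681) (np.float64(-160.6747967985337), 1720) slide x mm 30.66910159741561
[ 593.6 -148.6  175.2] [ -2.3  -6.7 -13. ] 28.173054563127323
side lever_a 0.58 287 [ 577. -140.  172.] [[568.0, -171.0, 106.0], [591.0, -131.0, 187.0]]
side plate_a 0.58 355 [ 549. -217.   99.] [[527.0, -246.0, 86.0], [572.0, -197.0, 110.0]]
```

Emit:
{"op": "move_arm", "data": {
  "motion": [
    [[0.001,0,0.0007,0,0,0,0.2],[0.001,0,0.0007,0,0,0,0.2],[0,0,0,0,0,0,0.2]]
  ]
}}

```text
time_s: 21.9
position: [595.6, -148.9, 174.7]
ee_rot: [0.001, 0.999, -0.05, -0.005]
contact_force: [-5.6, -7.0, -4.5]
grip_width: 28.2
grip_force: 55.0
```

```bash
python3 slide.py; python3 -c "
from lev import *
lever(('side',),'pics/8.png')"
```

```text
(np.float64(-147.76310502602172), 1681) (np.float64(-160.66606550133616), 1728) slide x mm 30.648362174143575
[ 595.5 -148.9  174.7] [-5.1 -5.7 -5.3] 27.98261212168292
side lever_a 0.6 275 [ 578. -139.  169.] [[570.0, -155.0, 109.0], [589.0, -130.0, 186.0]]
side plate_a 0.81 328 [ 549. -216.  102.] [[528.0, -244.0, 91.0], [570.0, -198.0, 111.0]]
```

View pics/8.png

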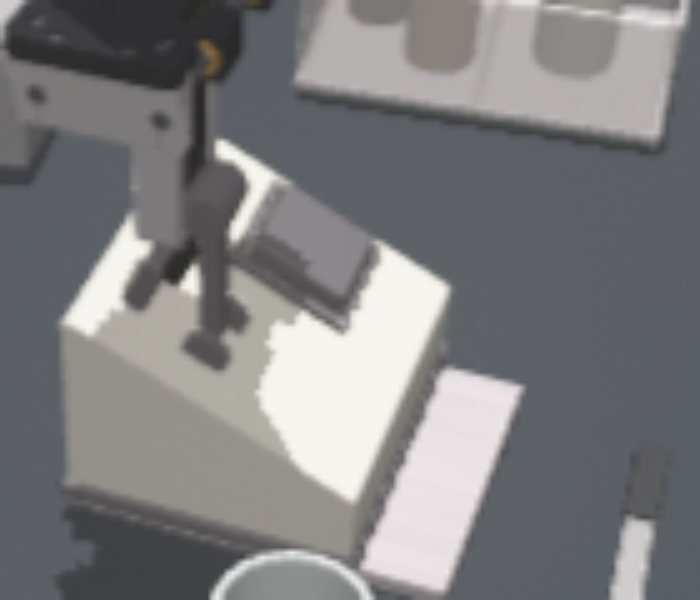

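The plate has popped out again (z back at 102) and the lever stands upright at (215,190) with its front at x=570, so it has caught. Releasing gently and retreating upward.

Emit:
{"op": "move_arm", "data": {
  "motion": [
    [[0,0,0,0,0,0,0.35],[0,0,0,0,0,0,0.55],[0,0,0,0,0,0,0.55],[0,0,0,0,0,0,0.55]]
  ]
}}

```text
time_s: 22.5
position: [600.5, -146.2, 176.5]
ee_rot: [-0.0, 0.999, -0.049, 0.0]
contact_force: [-0.5, -0.7, -0.8]
grip_width: 50.6
grip_force: 0.0
```

```bash
python3 slide.py; python3 -c "
from lev import *
lever(('side',))"
```

```text
(np.float64(-147.76310502602172), 1681) (np.float64(-160.66880663055082), 1700) slide x mm 30.65487316990285
[ 600.4 -146.4  176.5] [ 0.3 -0.   0.6] 51.644646407653596
side lever_a 0.69 293 [ 578. -140.  171.] [[570.0, -158.0, 110.0], [590.0, -131.0, 187.0]]
side plate_a 0.54 325 [ 549. -215.  101.] [[529.0, -242.0, 90.0], [570.0, -198.0, 112.0]]
```

The lever stays up with the fingers open. Moving straight up and clear.

Emit:
{"op": "move_arm", "data": {
  "motion": [
    [[0,0,-0.01,0,0,0,0.55],[0,0,-0.02,0,0,0,0.55],[0,0,-0.03,0,0,0,0.55],[0,0,-0.03,0,0,0,0.55],[-0.02,0.01,-0.02,0,0,0,0.55],[-0.03,0.03,0,0,0,0,0.55],[-0.03,0.03,0,0,0,0,0.55],[-0.03,0.03,0,0,0,0,0.55],[0,0.03,0,0,0,0,0.55],[0,0.03,0,0,0,0,0.55],[0,0,0,0,0,0,0.55],[0,0,0,0,0,0,0.55]]
  ]
}}

```text
time_s: 23.9
position: [474.6, -296.1, 287.0]
ee_rot: [0.0, 0.999, -0.05, -0.0]
contact_force: [0.7, 0.4, -0.2]
grip_width: 51.8
grip_force: 0.0
```

Run:
```python
from lev import *
lever(("side",)); p,r,o=cur(); print(p.round(1),o["contact_force"].round(1),o["time_s"])
W0=np.load("side0.npz")["W"]; c=camera("side"); W=cloud(c)
for t in ["glass_cup","nail_file","pill_box","brush_stand","lotion","cream_jar","lever_b"]:
    d=silhouettes(t,"side")
    for e in d[:1]: print(t,np.nanmedian(W[e["mask"]],0).round(0))
cv2.imwrite("pics/9.png",c["pixels"][:,:,::-1])
```

```text
side lever_a 0.57 278 [ 578. -139.  171.] [[570.0, -155.0, 111.0], [590.0, -130.0, 186.0]]
side plate_a 0.87 327 [ 549. -216.  102.] [[528.0, -243.0, 91.0], [570.0, -197.0, 112.0]]
[ 475.4 -294.3  286.5] [-0.3  0.3  0.2] 24.05
glass_cup [509.  10.  63.]
nail_file [ 374. -144.    6.]
pill_box [368.  88.  26.]
brush_stand [758.  29.  92.]
lotion [739. 132.  96.]
cream_jar [ 752. -104.   49.]
lever_b [ 578. -139.  172.]
```

View pics/9.png

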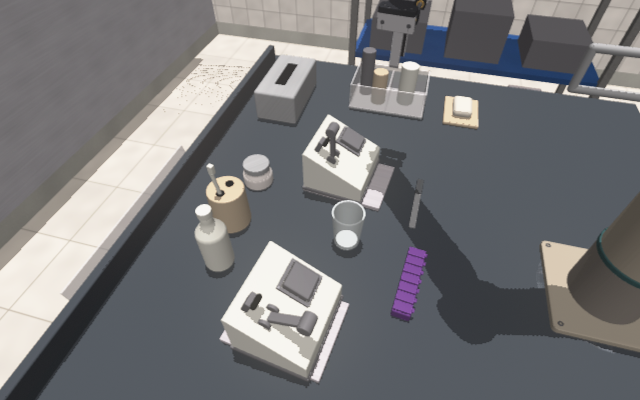

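The tested cut-out's lever is up at (332,135) with its plate out. The other one's lever is still down at (290,320), and nothing else has moved. Handing in.

```bash
python3 -c "
from bench import *
print(close_job())"
```

```text
the job is handed in; nothing more can be done
None
```

The cut-out that was on has had its test: pressing the plate dropped its lever, and I lifted the lever back until it caught and stayed up by itself. It slid about 31 mm back on its rail while I lifted; the other cut-out and everything else stayed where they were, and the job was handed in at about 24 s.

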